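# Set the stop dial and hold the index plunger out on a hardness-test stage

## Task

On the cream specimen stage, a colleague wants to turn the round steel table to a new angle. First, with the sprung index plunger still seated, turn the black dial counter-clockwise until its nose lines up with the raised tab on the ring around it; then let go of the dial, grip the black head of the index plunger, pull it straight up as far as it goes so that its pin is clear of its hole, and finish still holding it fully up with the gripper. Leave the dial on its mark and do not disturb the loose things nearby.

Things in the scene. Friction and masses are not known exactly. Their poses are not given: they have to be found in the camera images.
- dial_grip (a point): Black bar-grip dial on the round pedestal at one end of the stage (the stage's +y end). This point is on the dial's vertical axis at the height to grip, 17 mm below the bar's top (67 mm above the bench). The bar is 46 mm long, 14 mm thick and 40 mm high, and stands on a round foot of 56 mm diameter whose top is 23 mm below this point. The point's x axis runs along the bar towards the nose, z is up. The dial turns with light friction (about 0.05 N m) and stays where it is left.
- dial_nose (a point): Point at the tip of the dial's nose, 34 mm from the dial's axis: a small pointer with a white line that sticks out at the foot of only one end of the bar (the bar's top also has a white line, off-centre towards the nose). It turns with the dial.
- mark_tab (a point): Raised dark steel tab (6 mm wide, 14 mm long radially, top 9 mm above the ring's underside, 44 mm above the bench) on the aluminium ring around the dial. This point is on the tab, also 34 mm from the dial's axis, so the nose tip comes to lie at this point (1 mm higher) when the dial is set. The ring is fixed during the job, but stands at a different angle each time.
- dial (a joint): Angle of the dial in rad: 0 when the nose points along the stage's +x axis, growing counter-clockwise seen from above; stops at -0.2 and 2.6. It starts 0.5 to 1.5 rad short of the tab, so it has to be turned counter-clockwise.
- stage: The fixed specimen stage: cream base plate 150 x 310 x 20 mm, with the 116 mm round steel table, its row of seat holes and a clamped sample at one end (-y), the dial at the other (+y) and the plunger's dark steel bracket in between. Origin at the centre of its underside, z up; the dial's axis is at (0, 105) mm and the plunger at (0, -23) mm in its frame.
- pull_head: Black cylindrical pull head of the index plunger, 26 mm diameter and 26 mm high, with a small steel disc in its top; origin at its centre (87 mm above the bench when seated). z is up, along the pull. Below it is a thin steel stem, 8 mm free, then the bracket's 22 mm round collar whose top is 66 mm above the bench.
- pin_tip (a point): Lower end of the plunger's 8 mm steel pin, 61 mm below the centre of the pull head and moving with it. Seated, it is 10 mm below the mouth of the seat hole; at the upper stop, after 16 mm of straight upward travel, it is 6 mm above it. The spring takes about 8 N at the start of the pull and 13 N at the stop (weight included), and pulls the pin back in when let go; nothing latches it.
- seat_hole (a point): Mouth of the seat hole in the round steel table that the plunger's pin sits in, 36 mm above the bench, right below the pull head.
- test_block_center (a point): Bystander: loose steel hardness reference disc, 64 mm diameter, 15 mm high; point at its centre.
- sample_puck_center (a point): Bystander: loose black mounted sample, 32 mm diameter, 22 mm high; point at its centre.
- test_block: The reference disc (origin under its centre).
- sample_puck: The loose black sample (origin under its centre).
- oil_jar: Bystander: small amber jar with a white cap, 44 mm diameter, 55 mm high; origin under its centre.
There are look-alikes about, which are no part of the job. Of the things shaped like the sample_puck, the black one is meant.

How it is judged:
By the outcome, as a careful person would: the job done as asked, in the order asked, and still so for the second after the job is handed in, while the arm keeps its last pose, push and grip.
It also fails if it takes over 45 s, if anything falls off the work surface, if the arm or the gripper's body presses on something with over 40 N, if the wrist force passes 120 N, or if a joint passes its speed limit or range.

## Robot

A 6-joint arm with a two-finger parallel gripper is mounted at the origin on the work surface. World frame = base frame: x ahead of the robot, y to its left, z up, the work surface at z = 0. Lengths are in m, angles in rad, forces in N, time in s.
With the tool pointing down it reaches from about 0.35 to 0.975 m from the base axis. Payload 4.9 kg.
Tool frame: the origin (TCP) lies midway between the tips of the shut fingers; the grasp point (between the pads) lies 19 mm behind it (bot.grip_point_offset is the x of the grasp point in the tool frame, in m); x points along the fingers, y is the direction in which the jaws open and shut, and the axes are right-handed (so a half turn about x gives the same grasp; the last joint's range is limited). The gripper opens to 85 mm and grips with 20 to 120 N. Pads are 22 mm wide; open, the fingers measure 114 mm over their backs; the gripper's body (76 mm by 85 mm) begins 54 mm behind the grasp point. The pads swing forward as they close: fully open they stand 13 mm farther back than shut.
Start: joints at [-1.335, 0.053, 1.613, -0, 1.476, -0.119], TCP at [0.217, -0.586, 0.231] pointing down, gripper open.
Joint ranges: [-3.01, 3.01], [-1.01, 2.22], [0.06, 2.58], [-1.02, 4.17], [0.09, 2.62], [-3.14, 3.14]. Speed limits (rad/s): [2.57, 2.57, 3.14, 3.14, 3.14, 3.14].

## Interface

Orientations are given as [roll, pitch, yaw] about the fixed x, y, z axes, in that order (R = Rz(yaw) Ry(pitch) Rx(roll)).
In Python, from cell import bot, planner, readout, imaging gives the robot as it stands. Calls block until the motion is done:
- bot.move_pose(position, orientation): joint-space move of the TCP to a pose.
- bot.move_linear(position, orientation=None, v=0.15, f_stop=None): straight line of the TCP; orientation=None keeps the orientation; v is the mean speed in m/s. With f_stop (N) it stops when the force on the tool has changed by that much, and returns True; else False.
- bot.set_joints(angles): joint-space move.
- bot.let_go() and bot.clamp(effort=None): open the fingers fully, or close them until they stop; effort is the grip in N (None keeps the last).
- bot.pause(seconds).
- planner.solve_ik(position, orientation): joint angles nearest the present ones, or None.
- readout.get_state(): the state.
- imaging.grab_frame(name): name is "scene" or "top" or "wrist"; returns the picture (480x640x3 uint8, red, green, blue); there is no depth.
- imaging.camera_model(name): a dict with "fx", "fy", "cx", "cy" (pixels), "R" (3x3) and "t" (3): a world point X has camera coordinates R X + t. Camera axes: x right, y down, z forward; pixel columns grow to the right and rows downward; lengths in m; the calibration is good to about 2 mm. A picture is of the moment at which its call begins: read the wrist's pose just before it. camera_model takes no time and is no camera call; for the wrist camera it gives the pose at the moment of the call.
A pose or a line that the arm cannot do raises bot.MotionError and nothing moves.
- bot.hand_in(): hands the job in, once; it reports no verdict.
The state is a dict: "time_s": time; "q": joint angles; "dq": joint speeds; "tau": joint torques, N m; "ee_pos": TCP position; "tool_rot": TCP orientation; "force": force on the tool from outside, world axes, zero at the start; "moment": the same for the moment, N m; "width": finger opening in m.
Only numpy, scipy, OpenCV 4.12 (cv2) and the standard library are available. Lean on these libraries where they do the work, as an engineer would, in place of code of your own. Each camera call takes 0.05 s, during which the arm holds its last target. There are 200 camera calls.

## Working session

There is one attempt and no reset: what is moved stays moved. The work goes in short steps, each a Python script; the robot and the scene stay as the last script left them, time stands still between calls to the robot, and variables do not carry over. Pictures are saved under pics/ and viewed, about 8 in all and at most 12, crops included, and the job is handed in when it is done.

```bash
mkdir -p pics; ls; python3 - <<'E'
from cell import bot, planner, readout, imaging
import cv2
for n in ("top","scene"):
    f=imaging.grab_frame(n); cv2.imwrite(f"pics/{n}0.png",f[:,:,::-1])
    m=imaging.camera_model(n); print(n,{k:(v.tolist() if hasattr(v,'tolist') else v) for k,v in m.items()})
E
```

```text
pics
top {'fx': 506.56495885050157, 'fy': 506.56495885050157, 'cx': 313.20597425906806, 'cy': 236.93842861138899, 'R': [[0.01866216738695326, -0.9997321129580922, -0.013690355319328596], [-0.9888258777806415, -0.01642957678604998, -0.1481669748559882], [0.14790235609943844, 0.01630249450174495, -0.988867595653359]], 't': [0.024151567209039125, 0.5136388188828718, 0.801186400789409]}
scene {'fx': 561.0561728986609, 'fy': 561.0561728986609, 'cx': 314.858981155146, 'cy': 239.938084599588, 'R': [[-0.7157739915966983, 0.6983060018360454, -0.006026670182279332], [0.5475759057622923, 0.5558756900950989, -0.6254301276640761], [-0.4333915324303586, -0.4509666783267407, -0.780256902985556]], 't': [0.3685415195263217, -0.23980427749930835, 1.0631166527339564]}
```

View pics/top0.png

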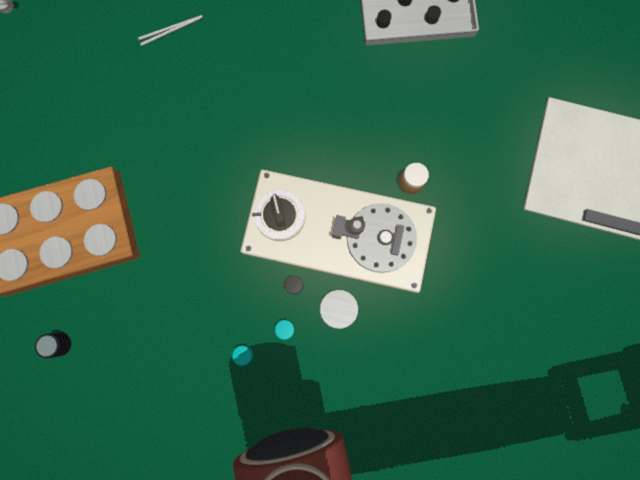

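View pics/scene0.png

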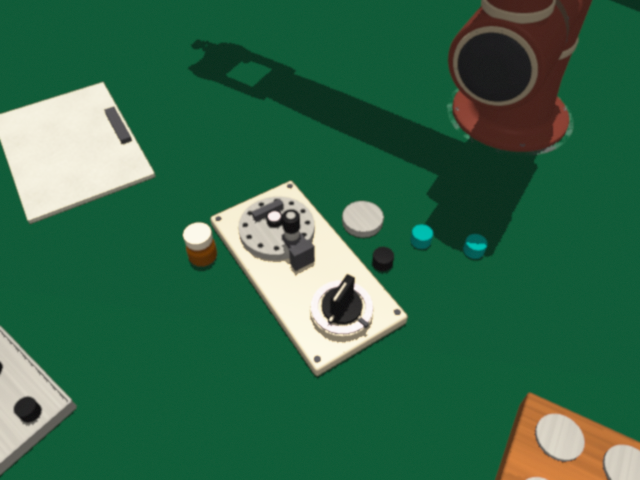

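The top view shows the stage: dial at about (279,214) with its bar running from (275,197) to (281,225), tab at (257,214), and pull head at (356,226). Loose nearby are the black puck (293,285), disc (339,309) and jar (414,177). The cyan pucks at (285,329) and (242,355), and the black ones in the tray, are look-alikes.

Next I compute the stage pose and take enlarged crops.

```bash
cat > h.py <<'E'
import numpy as np, cv2
from cell import bot, planner, readout, imaging
def ray(m,u,v,z):
    R=np.array(m["R"]);t=np.array(m["t"]);c=-R.T@t
    d=R.T@np.array([(u-m["cx"])/m["fx"],(v-m["cy"])/m["fy"],1]); return c+d*(z-c[2])/d[2]
def proj(m,X):
    p=np.array(m["R"])@X+np.array(m["t"]); return np.array([m["fx"]*p[0]/p[2]+m["cx"],m["fy"]*p[1]/p[2]+m["cy"]])
E
python3 - <<'E'
from h import *
f=imaging.grab_frame("top"); m=imaging.camera_model("top")
h=cv2.cvtColor(f,cv2.COLOR_RGB2HSV); k=((h[:,:,2]>150)&(h[:,:,0]<40)).astype(np.uint8)
k[:, :235]=0;k[:,445:]=0;k[:160]=0;k[300:]=0
cs,_=cv2.findContours(k,0,2); c=max(cs,key=cv2.contourArea)
P=np.array([ray(m,u,v,.02)[:2] for u,v in c[:,0]])
r=cv2.minAreaRect((P*1000).astype(np.float32)); print(r, readout.get_state()["ee_pos"])
C=np.array(r[0])/1000; b=cv2.boxPoints(r)/1000; 
e=[b[1]-b[0],b[2]-b[1]]; l=max(e,key=np.linalg.norm); l=l*np.sign(l[1])
yaw=np.arctan2(l[1],l[0])-np.pi/2; S=lambda x,y:C+np.array([x*np.cos(yaw)-y*np.sin(yaw),x*np.sin(yaw)+y*np.cos(yaw)])
D,Pl=S(0,.105),S(0,-.023); print("C",C,"yaw",yaw,"dial",D,"plunger",Pl)
for n,p in (("dialtop",[*D,.084]),("headtop",[*Pl,.1])): print(n,*[proj(imaging.camera_model(c),np.array(p)) for c in("top","scene")])
print("head seen", ray(m,357,226,.1),"tab",ray(m,257,214,.044))
a=cv2.resize(f[165:300,235:445],None,fx=3.8,fy=3.8,interpolation=3)
cv2.imwrite("pics/crop1.png",a[:,:,::-1])
E
```

```text
((529.4833374023438, -8.866043090820312), (308.33453369140625, 149.4140625), 78.28477478027344) [ 0.21699479 -0.5855917   0.23034165]
C [ 0.52948334 -0.00886604] yaw -0.20446932 dial [0.55080333 0.09394669] plunger [ 0.52481324 -0.03138693]
dialtop [274.86146623 208.48436476] [345.70211716 288.08739704]
headtop [354.77267719 224.19248194] [293.32202899 216.37081049]
head seen [ 0.52204773 -0.03482625  0.1       ] tab [0.54924962 0.12714495 0.044     ]
```

View pics/crop1.png

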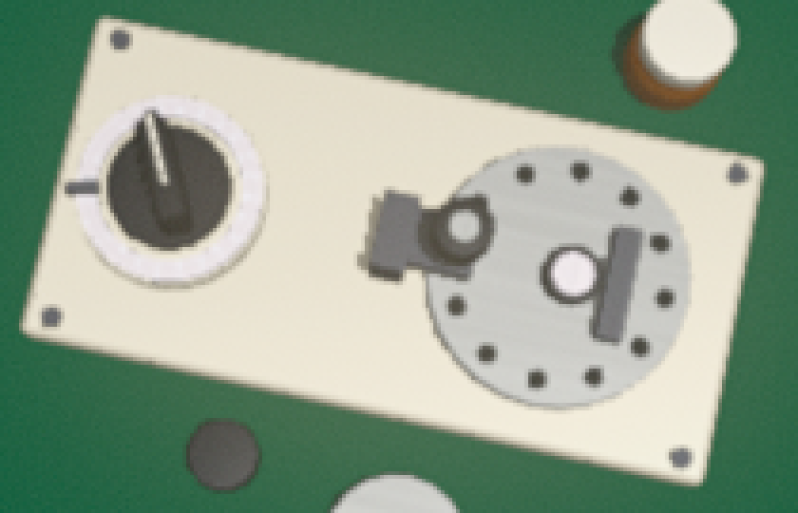

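The crop confirms the dial (white line pointing up), tab (82,187), head with steel disc (465,228) and the clamped sample (573,272), which is not the target. Moving above the dial for a close look.

```bash
python3 - <<'E'
from h import *
D=[.548,.096]
for y in (.2,1.6,.9, -.2,-1.5): print(y,planner.solve_ik([*D,.25],[0,np.pi/2,y]))
bot.move_pose([D[0],D[1],.27],[0,np.pi/2,0.2])
m=imaging.camera_model("wrist"); f=imaging.grab_frame("wrist"); cv2.imwrite("pics/w1.png",f[:,:,::-1])
R=np.array(m["R"]);print(readout.get_state()["time_s"],-R.T@m["t"],R[2],readout.get_state()["force"])
np.savez("w1",f=f,**{k:np.array(v) for k,v in m.items()})
print(proj(m,np.array([*D,.084])))
E
```

```text
0.2 [ 0.0396537  -0.12170353  1.75191321  0.          1.51138297 -1.73114263]
1.6 [ 0.0396537  -0.12170353  1.75191321  0.          1.51138297 -3.13114263]
0.9 [ 0.0396537  -0.12170353  1.75191321  0.          1.51138297 -2.43114263]
-0.2 [ 3.96537013e-02 -1.21703534e-01  1.75191321e+00 -4.44089210e-16
  1.51138297e+00 -1.33114263e+00]
-1.5 [ 3.96537013e-02 -1.21703534e-01  1.75191321e+00 -4.44089210e-16
  1.51138297e+00 -3.11426255e-02]
2.8833 [0.47240419 0.08049643 0.4136757 ] [ 0.2991454   0.05971491 -0.95233721] [ 0.05077683 -0.19099452 -0.39771918]
[323.85093089 213.6339597 ]
```

View pics/w1.png

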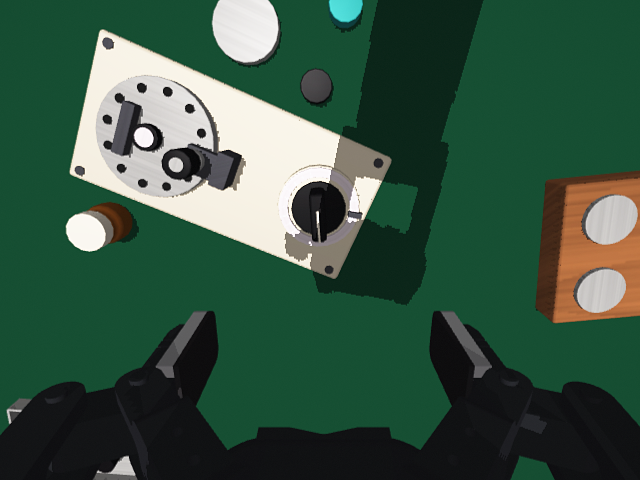

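The wrist view shows the dial at (318,208), nose pointing down the image, tab at (354,214), head at (180,164) and screws at (108,43), (378,162), (329,270), (80,171). I'll measure from an enlarged crop.

```bash
python3 - <<'E'
from h import *
m=dict(np.load("w1.npz")); f=m["f"]
S=[ray(m,u,v,.02)[:2] for u,v in ((378,162),(329,270),(80,171),(108,43))]
c=np.mean(S,0); l=(S[0]+S[1]-S[2]-S[3]); yaw=np.arctan2(l[1],l[0])-np.pi/2
print("C",c,"yaw",yaw,"len",np.linalg.norm(l)/2,np.linalg.norm(S[0]-S[1]))
Rm=np.array([[np.cos(yaw),-np.sin(yaw)],[np.sin(yaw),np.cos(yaw)]]); D=c+Rm@[0,.105];P=c+Rm@[0,-.023]
print("dial",D,"pl",P,"head seen",ray(m,177,164,.1))
# foot: dark blob round (318,208) -> convex hull, ray at z=.044
g=cv2.cvtColor(f,cv2.COLOR_RGB2GRAY)
x0,y0,s=255,150,5.5
a=cv2.resize(f[y0:y0+105,x0:x0+140],None,fx=s,fy=s,interpolation=3)
a=np.ascontiguousarray(a)
for z in (.044,.084):
  u=proj(m,np.array([*D,z])); cv2.circle(a,tuple(int(q) for q in (u-[x0,y0]+.5)*s),4,(255,0,0) if z<.05 else (0,255,0),-1)
cv2.imwrite("pics/c2.png",a[:,:,::-1])
E
```

```text
C [ 0.53293947 -0.00925436] yaw -0.20344799763693344 len 0.2859724088627796 0.131786157300473
dial [0.55415445 0.09358009] pl [ 0.52829238 -0.03178   ] head seen [ 0.52692162 -0.03352094  0.1       ]
```

View pics/c2.png

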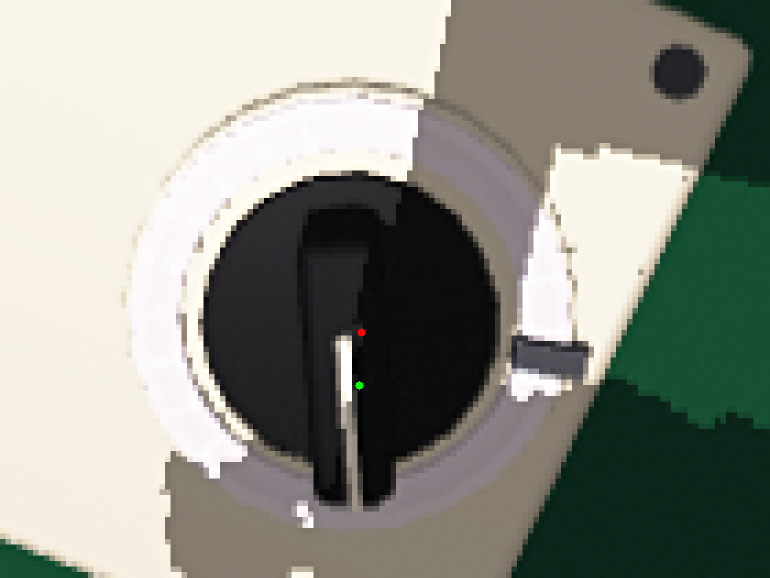

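```bash
python3 - <<'E'
from h import *
m=dict(np.load("w1.npz"))
q=lambda a,b,z: ray(m,a/5.5+255-.5,b/5.5+150-.5,z)[:2]
D=q(350.5,322,.044); L=q(348,402,.084)-q(343,335,.084); N=q(354,507,.045)-D; T=q(550,358,.044)-D
for n,v in zip("DLNT",(D,L,N,T)): print(n,v,np.hypot(*v),np.arctan2(v[1],v[0]))
print("bar line start rel D",q(343,335,.084)-D, q(348,402,.084)-D)
E
```

```text
D [0.55257588 0.09109224] 0.5600338404768094 0.16338078054808947
L [0.01109499 0.00302532] 0.011500060358908656 0.2662031705603751
N [0.03491965 0.0075672 ] 0.03573016143139751 0.21340357845847477
T [-0.00063301  0.03785769] 0.03786297819788989 1.5875156587726584
bar line start rel D [-0.00627145 -0.00194243] [0.00482354 0.00108289]
```

```bash
python3 - <<'E'
from h import *
m=dict(np.load("w1.npz"))
q=lambda a,b,z: ray(m,a/5.5+255-.5,b/5.5+150-.5,z)[:2]
L=q(355,507,.084)-q(343,335,.084);print(np.arctan2(L[1],L[0]),np.hypot(*L))
D=np.array([.5530,.0917])
print("line vs D",q(343,335,.084)-D,q(355,507,.084)-D, "tab-D",q(550,358,.044)-D)
E
```

```text
0.26146360238558997 0.030002301559744232
line vs D [-0.00669556 -0.00255019] [0.02228704 0.00520525] tab-D [-0.00105713  0.03724993]
```

```bash
python3 - <<'E'
from h import *
D=[.553,.0917]; O=lambda y:[0,np.pi/2,y-np.pi]
bot.move_pose([*D,.16],O(.26))
m=imaging.camera_model("wrist"); f=imaging.grab_frame("wrist"); cv2.imwrite("pics/w2.png",f[:,:,::-1])
np.savez("w2",f=f,**{k:np.array(v) for k,v in m.items()})
s=readout.get_state(); print(s["time_s"],s["q"],s["ee_pos"])
for z in (.044,.084): print(proj(m,np.array([*D,z])))
E
```

```text
5.525 [ 3.15574957e-02 -4.58292935e-02  1.83285583e+00 -2.29427372e-06
  1.35433122e+00  1.34220333e+00] [0.55307807 0.09169589 0.16012732]
[323.65278325 237.99475209]
[323.72468059 256.40875463]
```

View pics/w2.png

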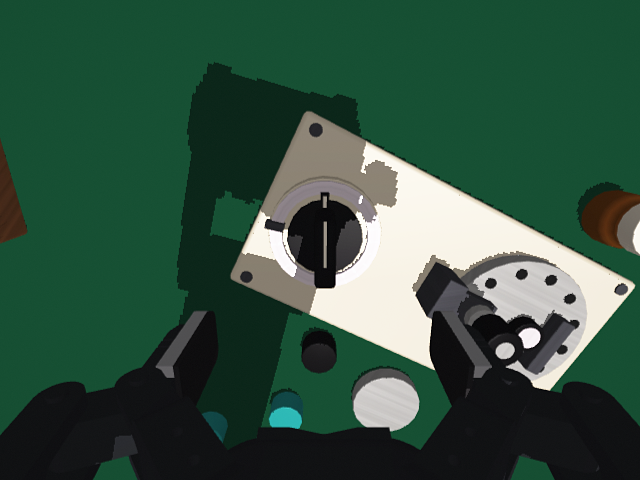

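The close view confirms it: bar aligned with the tool, foot centre (324,237) where predicted (323.7,238), nose tip at (325,195), tab at (274,225). Descend, grip and turn.

```bash
python3 - <<'E'
from h import *
D=np.array([.553,.0917]); O=lambda y:[0,np.pi/2,y-np.pi]
m=dict(np.load("w2.npz")); f=m["f"]
c=ray(m,324,237,.044)[:2]; T=ray(m,274.5,225,.044)[:2]-c; N=ray(m,325,193,.045)[:2]-c
print("c",c,"tab",np.arctan2(T[1],T[0]),np.hypot(*T),"nose",np.arctan2(N[1],N[0]),np.hypot(*N))
a=np.arctan2(T[1],T[0]); a=(a+1.59)/2
p=lambda t:(lambda s:print(t,s["time_s"],s["ee_pos"],s["width"],s["force"],s["moment"]))(readout.get_state())
print(bot.move_linear([*D,.051],O(.26),v=.1,f_stop=12)); p("down")
bot.clamp(40); p("clamp")
bot.move_pose([*D,.051],O(.26+.3)); p("t1")
bot.move_pose([*D,.051],O((a+.56)/2)); p("t2")
bot.move_pose([*D,.051],O(a)); p("t3"); print("target",a)
E
```

```text
c [0.55380571 0.0916499 ] tab 1.5826800100875213 0.037220963507335905 nose 0.2389878196543395 0.03278674157753523
False
down 6.7667 [0.55374065 0.09172092 0.05191038] 0.08565884853420229 [ 0.05669656 -0.02480472  0.58628947] [ 0.00428751 -0.01302877 -0.02623259]
clamp 7.4167 [0.55324414 0.09106073 0.05126743] 0.013657860586741252 [ 0.30744035 -4.51737523  2.21125732] [-0.55057524  0.06601751  0.06308857]
t1 7.8083 [0.55308552 0.09130464 0.05122218] 0.013327138557400657 [-0.23117408 -4.90678615  2.04693225] [-0.61997027  0.20174745  0.02503732]
t2 8.3667 [0.55277016 0.09154902 0.0511952 ] 0.013383138185245782 [-2.80107049 -4.35179659  5.65758513] [-0.56604609  0.56762999 -0.00131374]
t3 8.925 [0.55237993 0.09159923 0.05118782] 0.013571159966217678 [-4.20572002 -2.99169078  6.99050701] [-0.63502749  0.84064695  0.02979852]
target 1.5863400050437608
```

```bash
python3 - <<'E'
from h import *
s=readout.get_state()
print("tool yaw meas", s["tool_rot"])
bot.let_go(); e=readout.get_state()["ee_pos"]
bot.move_linear([e[0],e[1],.16],v=.15)
m=imaging.camera_model("wrist"); f=imaging.grab_frame("wrist")
np.savez("w3",f=f,**{k:np.array(v) for k,v in m.items()})
c=proj(m,np.array([.553,.0917,.05])); x0,y0=int(c[0])-70,int(c[1])-55; print(x0,y0,readout.get_state()["time_s"])
cv2.imwrite("pics/w3.png",cv2.resize(f[y0:y0+105,x0:x0+140],None,fx=5.5,fy=5.5,interpolation=3)[:,:,::-1])
E
```

```text
tool yaw meas [-1.35818259  1.56885225 -2.91580871]
253 185 10.5417
```

View pics/w3.png

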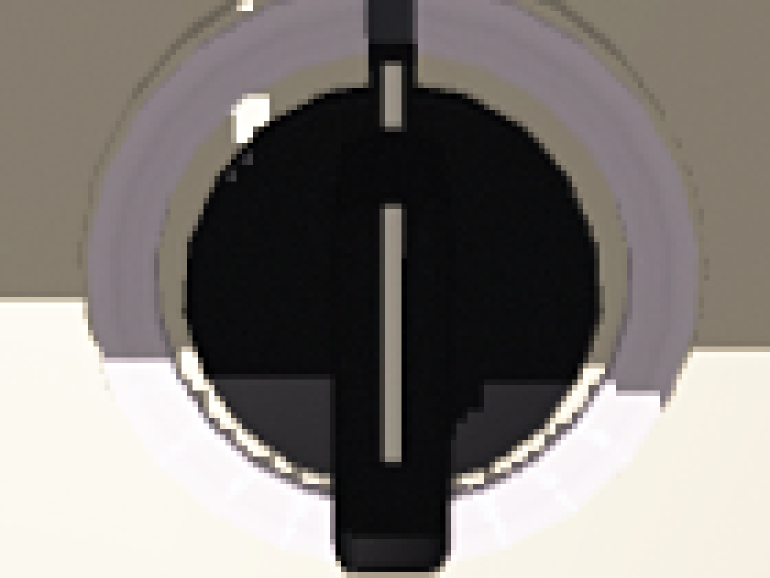

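Dial is on its mark: nose line (391,95) is centred under the tab (392,20). Now above the plunger.

```bash
python3 - <<'E'
from h import *
P=[.527,-.0336]; O=[0,np.pi/2,-.204-np.pi/2]
bot.move_pose([*P,.16],O)
m=imaging.camera_model("wrist"); f=imaging.grab_frame("wrist")
np.savez("w4",f=f,**{k:np.array(v) for k,v in m.items()})
print(readout.get_state()["time_s"],readout.get_state()["q"][5],proj(m,np.array([*P,.1])))
cv2.imwrite("pics/w4.png",f[:,:,::-1])
E
```

```text
11.1667 -0.0006023356192109641 [323.09454505 264.93923257]
```

View pics/w4.png

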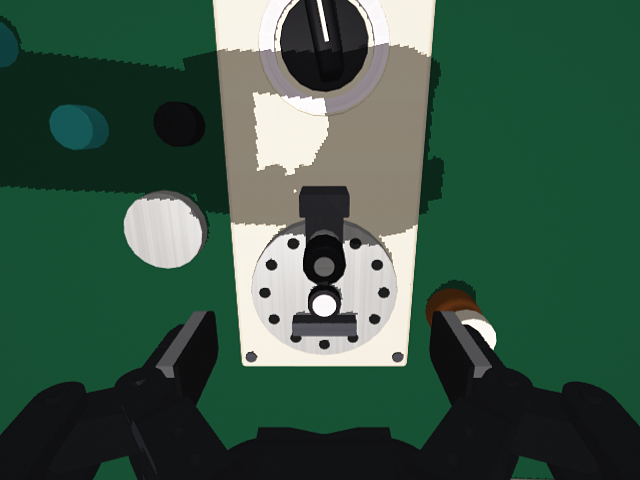

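Head's disc is at (324,267), 1–2 px from prediction; the jaws straddle it clear of bracket, sample and jar (jar top is lower than the fingertips will go). Grip and pull.

```bash
python3 - <<'E'
from h import *
m=dict(np.load("w4.npz")); P=ray(m,324,267,.1)[:2]; print(P); O=[0,np.pi/2,-.204-np.pi/2]
p=lambda t:(lambda s:print(t,s["time_s"],s["ee_pos"],s["width"],s["force"]))(readout.get_state())
bot.move_pose([*P,.13],O)
print(bot.move_linear([*P,.071],v=.1,f_stop=10)); p("down")
bot.clamp(80); p("clamp")
e=readout.get_state()["ee_pos"]
for dz in (.004,.008,.012,.0145): bot.move_linear([*P,.071+dz],v=.03); p(dz)
print(bot.move_linear([*P,.071+.022],v=.015,f_stop=12)); bot.pause(.3); p("end"); print(readout.get_state()["ee_pos"][2]-e[2])
E
```

```text
[ 0.52725727 -0.03498241]
False
down 12.1583 [ 0.52778778 -0.03505039  0.07161202] 0.0854903765344439 [-0.06747418  0.2461722  -0.59010866]
clamp 12.75 [ 0.52636228 -0.0347903   0.0716609 ] 0.023708497872478022 [-6.06983623  1.95421777  7.08374984]
0.004 13.0333 [ 0.52629689 -0.03476048  0.0736141 ] 0.02363522735274924 [ 1.57742243 -0.51807244 -7.71434943]
0.008 13.3167 [ 0.5263409 -0.0348126  0.0782076] 0.023887846615452547 [ 0.11192988 -0.23101999 -8.58998587]
0.012 13.6 [ 0.52633709 -0.03479387  0.08241543] 0.02379422500574197 [ -1.4615577    0.31587503 -11.99271196]
0.0145 13.85 [ 0.5263633  -0.03479541  0.08495111] 0.023574210519983752 [ -2.67483835   0.5210523  -11.16428889]
True
end 14.5 [ 0.52621573 -0.03477314  0.08490227] 0.023872068760014572 [ 11.77616707  -1.79530911 -12.52377565]
0.01324137270332075
```

Stopped early at 13 mm on a sideways force (x 11.8 N); vertical is still spring only. Continue upward in small steps from the present xy.

```bash
python3 - <<'E'
from h import *
p=lambda t:(lambda s:print(t,round(s["time_s"],2),s["ee_pos"].round(5) if hasattr(s["ee_pos"],'round') else s["ee_pos"],s["width"],s["force"]))(readout.get_state())
p("now"); P=readout.get_state()["ee_pos"][:2]
for z in (.0855,.0865,.0875,.0885,.0895,.0905):
    bot.move_linear([*P,z],v=.015); bot.pause(.15); p(z)
    if readout.get_state()["force"][2]<-28: break
E
```

```text
now 14.5 [ 0.52622 -0.03477  0.0849 ] 0.023872068760014572 [ 11.77616707  -1.79530911 -12.52377565]
0.0855 15.26 [ 0.5261  -0.03472  0.08529] 0.023529143359286662 [  0.10643405   0.06075697 -12.90014877]
0.0865 15.66 [ 0.52609 -0.03474  0.08644] 0.023921255475001558 [ -1.12695522   0.13106825 -12.76625629]
0.0875 16.06 [ 0.52612 -0.03475  0.08745] 0.023696433664024692 [ -0.67953482  -0.44769894 -13.49052635]
0.0885 16.46 [ 0.52607 -0.03476  0.08785] 0.02355666824032546 [  3.0628035   -0.24070855 -19.55603778]
0.0895 16.86 [ 0.52605 -0.03474  0.08791] 0.023306013883418318 [  6.26473619  -1.49895412 -25.4624279 ]
0.0905 17.26 [ 0.52605 -0.03474  0.08797] 0.02394805398664952 [  9.8888141   -1.87701955 -31.10956057]
```

Hard stop reached at z≈0.0879 (16.2 mm travel, force rising steeply). Easing the excess pull slightly, then a final check.

```bash
python3 - <<'E'
from h import *
P=[.5261,-.0347]
bot.move_linear([*P,.0893],v=.015); bot.pause(.4)
s=readout.get_state(); print(s["time_s"],s["ee_pos"],s["force"],s["width"])
f=imaging.grab_frame("scene")[165:375,190:430]; w=imaging.grab_frame("wrist")
a=cv2.resize(f,(400,350),interpolation=3); b=cv2.resize(w,(400,300))
cv2.imwrite("pics/fin.png",np.hstack([a,np.vstack([b,np.zeros((50,400,3),np.uint8)])])[:,:,::-1])
E
```

```text
17.9083 [ 0.52606917 -0.03475741  0.08791529] [  5.66382247  -1.14096916 -24.9161062 ] 0.02394992532000637
```

View pics/fin.png

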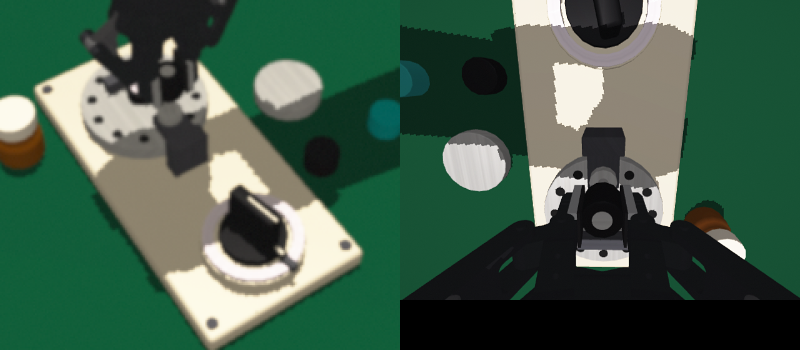

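The final picture shows the head held between the pads at (602,215). The dial nose points at the tab (290,262), and the jar, disc and puck are undisturbed.

```bash
python3 -c "
from h import *
bot.hand_in(); s=readout.get_state(); print(s['time_s'],s['ee_pos'],s['force'])"
```

```text
the job is handed in; nothing more can be done
the job is handed in; nothing more can be done
```

The job is handed in: the dial is on its mark and the gripper is holding the index plunger fully up.

- **Dial:** I turned it about 1.33 rad counter-clockwise with the plunger still seated, then let go. A close view afterwards showed the nose centred on the tab to within about 0.5 mm.
- **Plunger:** I gripped the head at 80 N and pulled it straight up 16.2 mm to the upper stop, where the vertical force rose sharply from 13 N to 31 N. I eased off slightly; the last reading before hand-in was about 25 N with no sign of slipping. The clock read about 18 s.
- **Last look:** The head was between the pads, the dial was still on the tab, and the puck, disc and jar looked undisturbed.

**Checks that disagreed:**
- The first pull stopped early at 13 mm because of a brief sideways force of about 12 N, so I finished it in small steps.
- The finger opening reads 23.7 mm on the 26 mm head, and I did not find out why. The grip held at every step.

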